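# Vent the UV cure station with its sprung chamber cover held at the index

## Robot

A 6-joint arm with a two-finger parallel gripper is mounted at the origin on a cart in front of the work surface, level with it; the furniture and walls round the work are solid. World frame = base frame: x ahead of the robot, y to its left, z up, the work surface at z = 0. Lengths are in m, angles in rad, forces in N, time in s.
With the tool pointing down it reaches from about 0.35 to 0.925 m from the base axis. Payload 6.4 kg.
Tool frame: the origin (TCP) lies at the very end of the fingers, on their centre line; the grasp point (between the pads) lies 19 mm behind it; z points along the fingers, y is the line along which they close (so a half turn about z gives the same grasp; the last joint's range is limited). The gripper opens to 85 mm and grips with 20 to 120 N. Pads are 22 mm wide; open, the fingers measure 114 mm over their backs; the gripper's body (76 mm by 85 mm) begins 54 mm behind the grasp point. The pads swing forward as they close: fully open they stand 13 mm farther back than shut.
Start: joints at [-1.31, 0.245, 1.558, -0, 1.339, -0.174], TCP at [0.274, -0.59, 0.231] pointing down, gripper open.
Joint ranges: [-3.13, 3.13], [-1.02, 2.26], [0.13, 2.54], [-0.95, 4.09], [0.21, 2.88], [-2.74, 2.74]. Speed limits (rad/s): [2.57, 2.57, 3.14, 3.14, 3.14, 3.14].

## Interface

Orientations are given as a 3x3 rotation matrix whose columns are the frame's x, y, z axes.
In Python, from plant import r gives the robot as it stands.
- The arm moves only by the tool step_arm, never from a script. Its argument "rows" is a list of rows, each a list of 7 numbers: the shift along the world's x, y, z in m, then the turn, a rotation vector about the world's x, y, z in rad, then the closure, from 0 (fully open) to 1 (shut). In form: [[x, y, z, ax, ay, az, gripper], ...]. A call has 1 to 12 rows; each row is the pose to reach, as a shift and turn from the pose commanded when the call began; what a row does not reach only later rows make up. A row lasts 1/8 s, in which the tool goes at most 62.5 mm and 10.7 degrees, less where a joint would pass 70% of its speed; a pose out of reach is approached as far as the arm can. A call with a gripper value outside its range is refused whole. The fingers move at their own pace and stop on an object; "squeeze" is the grip in N (left out, the last holds). Time passes only in rows, so rows that repeat a pose let the fingers close. It gives the time, the measured TCP pose, the force, the opening and the grip force at its end, in the units of the state.
- r.state(): the state, without advancing time (a new reading comes with each control period).
- r.capture(name): name is "scene" or "top" or "wrist"; returns (picture, depth): 400x640x3 uint8, red, green, blue; 400x640 float32, m along the optical axis (not along the pixel's ray), 0 where there is no reading.
- r.calibration(name): a dict with "mtx" (3x3 intrinsics, pixels), "pose" (4x4, takes a point from camera to world coordinates). Camera axes: x right, y up, looking along -z (the intrinsics and any distortion apply to the point x, -y, -z); pixel columns grow to the right and rows downward; lengths in m; the calibration is good to about 2 mm. A picture is of the moment at which its call begins: read the wrist's pose just before it. calibration takes no time and is no camera call; for the wrist camera it gives the pose at the moment of the call.
- r.finish_job(): hands the job in; it is judged then, once.
The state is a dict: "clock": time; "q": joint angles; "joint_velocities": joint speeds; "joint_efforts": joint torques, N m; "tool_pos": TCP position; "orientation": TCP orientation; "force": force on the tool from outside, world axes, zero at the start; "ft_torque": the same for the moment, N m; "opening": finger opening in m; "grip_force": force on a finger pad.
Only numpy, scipy, OpenCV 4.12 (cv2) and the standard library are available. Lean on these libraries where they do the work, as an engineer would, in place of code of your own. Each camera call takes 0.05 s, during which the arm holds its last target. There are 200 camera calls.

## Task

The cure run is over and the chamber has to be vented. Swing the amber shield of the UV cure station open to the right until it rests on its stop and let it go; then raise the sprung chamber cover by its black bow handle until the cover lies in line with the red vent index, and finish while holding it there. Do not swing the cover well past the index or let it snap shut, do not shift the index, and leave the other things on the worktop alone.

Things in the scene. Friction and masses are not known exactly. Their poses are not given: they have to be found in the camera images.
- shield (a joint): hinge of the amber clear shield, a hood 182 mm (along the hinge) x 212 mm x 120 mm high, that covers the whole cure station; rad, 0 = shut, 1.66 = open, resting on the two stop arms. Mass about 0.45 kg, a light damped hinge, no spring: it falls shut when let go below about 0.85 rad and sinks open onto its stop beyond about 1.1 rad
- shield_grip (a point): middle of the aluminium bow handle on the shield's left wall (the wall opposite its hinge): a round bar of 11 mm diameter and 76 mm free length, parallel to the hinge, standing 38 mm off the wall (32 mm free behind the bar), near the top of the wall. When shut the bar is 164 mm above the worktop and the shield's top is 178 mm above it. The point's x axis runs along the bar and the hinge; it turns with the shield
- shield_hinge (a point): middle of the shield's hinge line (58 mm above the worktop, on the right side of the station); x axis along the hinge, pointing away from the robot. The shield turns about +x, so that its handle goes up and over to the right. The handle bar lies 250 mm to the left (y) and 106 mm above (z) the hinge line when shut
- chamber_cover (a joint): hinge of the dark sprung chamber cover under the shield, a plate 120 x 150 x 8 mm; rad, 0 = shut, grows as it is raised (limit 1.35). A torsion spring always pulls it shut: lifting at its handle takes about 4 N at the start and 6.5 N at 0.8 rad, square to the arm from hinge to handle, and it snaps shut if let go
- cover_grip (a point): middle of the black bow handle on the cover's top near its free (left) edge: a round bar of 10 mm diameter and 60 mm free length, parallel to the hinge, its centre 36 mm above the cover's mid-plane (27 mm free below the bar) and 127 mm above the worktop when shut. x axis along the bar, y axis in the cover's plane away from its hinge; it turns with the cover
- cover_hinge (a point): point on the cover's hinge line, 91 mm above the worktop, straight across from the handle; x axis along the hinge, pointing away from the robot. The cover turns about +x, so that its handle goes up and to the right. The handle bar lies 128 mm to the left (y) and 36 mm above (z) this line when shut
- cover_edge (a point): point on the white line along the cover's edge that faces the robot, 100 mm from the hinge line, in the cover's mid-plane; y axis along that line away from the hinge, z axis square to the cover
- vent_index (a joint): angle of the red vent index, a flat red arm 100 mm long and 6 mm wide in front of the white quadrant scale, which turns on the same axis as the cover; rad, on the same scale as joint chamber_cover: the cover is in line with the index when both joints read the same. It is set anew each time (0.45 to 0.80) and is held by friction
- index_tip (a point): tip of the red vent index, 100 mm from the hinge line; y axis along the index away from the hinge, z axis square to it
- cure_station: the bench UV cure station, fixed to the worktop: grey base 180 x 210 x 58 mm with the control strip on the face toward the robot and the hinges of shield and cover on the right; origin in the middle of its underside, x away from the robot, y left
- tape_roll: roll of tape, 68 mm across, 19 mm high, flat on the worktop; bystander, origin at the middle of its underside
- parts_tub: round blue tub, 69 mm across, 30 mm high; bystander, origin at the middle of its underside
- caliper: caliper lying flat, 61 x 190 x 16 mm; bystander, origin at the middle of its underside
- brass_coupling: brass fitting, 22 mm across, 25 mm high; bystander, origin at the middle of its underside
- vial_a: vial with a blue cap, 22 x 45 mm, at the back; bystander, origin at the middle of its underside
- solvent_bottle: white bottle with a blue cap, 52 x 125 mm, at the back; bystander, origin at the middle of its underside
- adhesive_bottle: dark bottle with a yellow cap, 40 x 85 mm, at the back; bystander, origin at the middle of its underside
- beaker: clear beaker, 59 x 64 mm, at the back; bystander, origin at the middle of its underside

How it is judged:
By the outcome, as a careful person would: the job done as asked, in the order asked, and still so for the second after the job is handed in, while the arm keeps its last pose, push and grip.
It also fails if it takes over 51 s, if anything falls off the work surface, if the arm or the gripper's body presses on something with over 40 N, if the wrist force passes 120 N, or if a joint passes its speed limit or range.

## Working session

There is one attempt and no reset: what is moved stays moved. The work goes in short steps, Python scripts to look and compute and a tool call to move; the robot and the scene stay as the last step left them, time stands still between calls to the robot, and variables do not carry over. Pictures are saved under pics/ and viewed, at most 10 in all, crops included, and the job is handed in when it is done.

Besides the shell and the picture viewer there is one more tool, called as name(argument=value, ...), one argument or row to a line, values as JSON. step_arm: Moves the arm, as the interface text tells. Its arguments: {"type":"object","properties":{"rows":{"type":"array"},"squeeze":{"type":"number"}},"required":["rows"]}

```bash
ls; mkdir -p pics; python3 - <<'E'
from plant import r
import cv2,numpy as np
np.set_printoptions(precision=4,suppress=True)
for n in("scene","top"):
    p,d=r.capture(n);np.savez(f"{n}0.npz",p=p,d=d,**r.calibration(n));cv2.imwrite(f"pics/{n}0.png",p[:,:,::-1])
    c=r.calibration(n);print(n,c)
s=r.state();print(s)
E
```

```text
pics
scene {'mtx': array([[474.6305,   0.    , 326.2597],
       [  0.    , 474.6305, 198.1775],
       [  0.    ,   0.    ,   1.    ]]), 'pose': array([[-0.9906,  0.1194, -0.0674,  0.4658],
       [-0.137 , -0.8728,  0.4685,  0.6456],
       [-0.0029,  0.4733,  0.8809,  1.3297],
       [ 0.    ,  0.    ,  0.    ,  1.    ]])}
top {'mtx': array([[497.8313,   0.    , 323.3626],
       [  0.    , 497.8313, 203.734 ],
       [  0.    ,   0.    ,   1.    ]]), 'pose': array([[ 0.0983,  0.9718, -0.2142,  0.2688],
       [-0.9951,  0.0969, -0.017 , -0.0297],
       [ 0.0042,  0.2148,  0.9766,  1.3141],
       [ 0.    ,  0.    ,  0.    ,  1.    ]])}
{'clock': 0.1, 'q': array([-1.3101,  0.2458,  1.5589, -0.    ,  1.3387, -0.1741]), 'joint_velocities': array([-0.0005, -0.0004, -0.0009,  0.0008, -0.0012,  0.0002]), 'joint_efforts': array([ -0.0004, -43.0667, -32.7131,  -0.0002,   0.0028,  -0.    ]), 'tool_pos': array([ 0.2737, -0.589 ,  0.2303]), 'orientation': array([[ 0.9069,  0.4213, -0.0005],
       [ 0.4213, -0.9069,  0.0017],
       [ 0.0003, -0.0018, -1.    ]]), 'force': array([ 0.1389,  0.0728, -0.5489]), 'ft_torque': array([ 0.0298,  0.0061, -0.0597]), 'grip_force': 0.0, 'opening': 0.08527885701744004}
```

View pics/scene0.png

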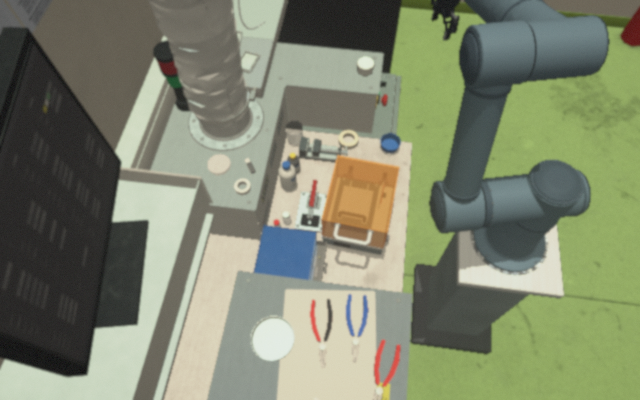

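View pics/top0.png

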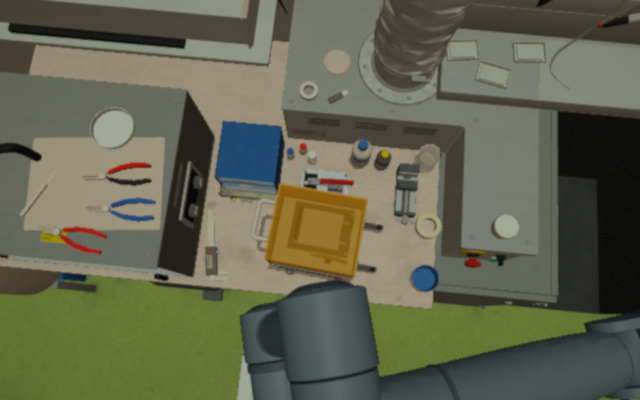

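The top view shows the amber shield at about (318,230), with its bow handle on the left at about (262,222). The stop arms are on the right at (370,227) and (365,268). In the scene view the handle is at about (352,235). I'll enlarge both.

```bash
cat > h.py <<'E'
import numpy as np,cv2
np.set_printoptions(precision=4,suppress=True)
def ray(c,u,v):
    k=c['mtx'];d=np.array([(u-k[0,2])/k[0,0],-(v-k[1,2])/k[1,1],-1.])
    return c['pose'][:3,3],c['pose'][:3,:3]@d
def tri(obs):
    A=np.zeros((3,3));b=np.zeros(3);R=[]
    for c,u,v in obs:
        o,d=ray(c,u,v);d=d/np.linalg.norm(d);P=np.eye(3)-np.outer(d,d);A+=P;b+=P@o;R.append((o,P))
    x=np.linalg.solve(A,b);return x,[np.linalg.norm(P@(x-o)) for o,P in R]
def atz(c,u,v,z):
    o,d=ray(c,u,v);return o+d*(z-o[2])/d[2]
def proj(c,X):
    p=c['pose'];q=p[:3,:3].T@(np.asarray(X)-p[:3,3]);k=c['mtx'];return np.array([k[0,0]*q[0]/-q[2]+k[0,2],-k[1,1]*q[1]/-q[2]+k[1,2]])
def crop(p,x0,y0,w,h,s): return cv2.resize(p[y0:y0+h,x0:x0+w,::-1],None,fx=s,fy=s,interpolation=cv2.INTER_CUBIC)
E
python3 - <<'E'
from h import *
a=np.load("top0.npz")['p'];b=np.load("scene0.npz")['p']
cv2.imwrite("pics/z0.png",np.hstack([crop(a,235,170,160,120,2.5*1)[:, :],crop(b,305,145,160,120,2.5)]))
im=np.vstack([crop(a,240,175,160,60+50,5)[:0],crop(a,240,175,140,110,5)]);cv2.imwrite("pics/z1.png",im)
cv2.imwrite("pics/z2.png",crop(b,315,150,100,100,6))
E
```

```text
Traceback (most recent call last):
ValueError: all the input array dimensions except for the concatenation axis must match exactly, but along dimension 1, the array at index 0 has size 800 and the array at index 1 has size 700
```

```bash
python3 - <<'E'
from h import *
a=np.load("top0.npz")['p'];b=np.load("scene0.npz")['p']
cv2.imwrite("pics/z1.png",crop(a,240,175,140,110,5))
cv2.imwrite("pics/z2.png",crop(b,315,150,100,100,6))
E
```

```text
(no output)
```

View pics/z1.png

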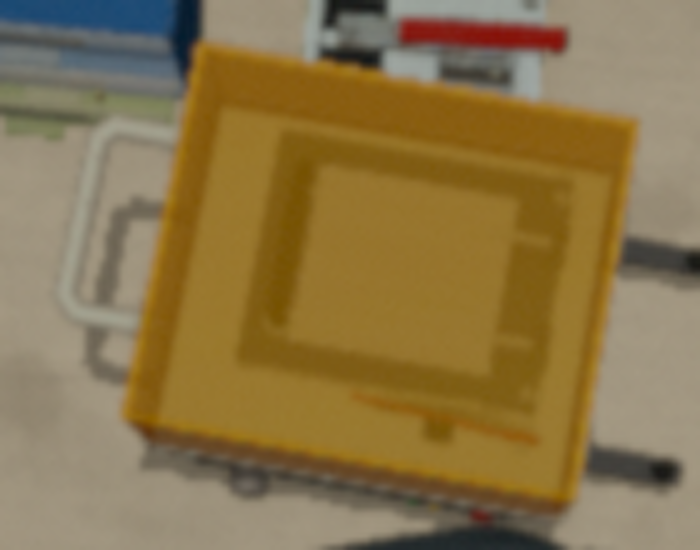

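View pics/z2.png

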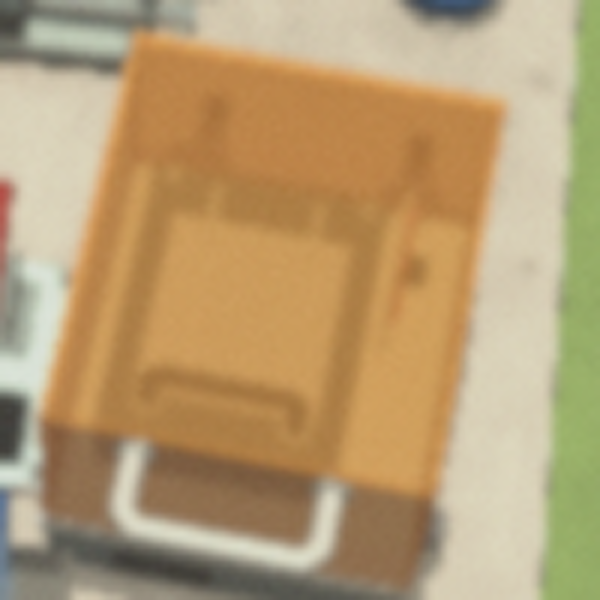

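The enlarged views give the handle bar ends. In the top crop they are (95,135) and (68,300), and in the scene crop (125,510) and (315,555). The shield's four top corners are clear in both, so I'll triangulate.

```bash
python3 - <<'E'
from h import *
t=np.load("top0.npz");s=np.load("scene0.npz")
T=lambda u,v:(t,240+u/5-.4,175+v/5-.4)
S=lambda u,v:(s,315+u/6-.42,150+v/6-.42)
for n,a,b in [("FL",(203,45),(45,415)),("FR",(637,120),(140,38)),("NR",(572,505),(503,103)),("NL",(128,420),(430,497)),("barmid",(81,217),(222,535))]:
    print(n,*tri([T(*a),S(*b)]))
for e in((95,135),(68,300)): print("barend z.164",atz(*T(*e),.164))
for e in((120,510),(318,555)): print("barend z.164",atz(*S(*e),.164))
print(1)
E
```

```text
FL [0.5565 0.0963 0.1767] [np.float64(1.50649421173713e-05), np.float64(1.5064942117261854e-05)]
FR [ 0.5402 -0.1104  0.1763] [np.float64(0.0005750117891985904), np.float64(0.0005750117891984652)]
NR [ 0.3614 -0.0961  0.1762] [np.float64(0.0023740657482217505), np.float64(0.0023740657482218194)]
NL [0.3799 0.1101 0.1692] [np.float64(0.001809995803851423), np.float64(0.0018099958038514349)]
barmid [0.4703 0.1431 0.1746] [np.float64(0.0010437316470383845), np.float64(0.001043731647038359)]
barend z.164 [0.5109 0.1434 0.164 ]
barend z.164 [0.4314 0.1459 0.164 ]
barend z.164 [0.5177 0.1322 0.164 ]
barend z.164 [0.4281 0.1419 0.164 ]
1
```

The corners form a clean 182 x 212 rectangle with yaw about -0.083 and its centre at (0.4595, 0). The top is at about 0.176, against 0.178 in the text. The handle is at (0.471, 0.143), with z taken as 0.164, and the hinge at (0.451, -0.106, 0.058). Next I check the surrounding heights for the approach.

```bash
python3 - <<'E'
from h import *
t=np.load("top0.npz");d=t['d'];k=t['mtx']
v,u=np.mgrid[:400,:640];P=np.stack([(u-k[0,2])/k[0,0]*d,-(v-k[1,2])/k[1,1]*d,-d],-1)@t['pose'][:3,:3].T+t['pose'][:3,3]
X=P[d>0]
xs=np.arange(.1,.85,.05);ys=np.arange(.5,-.75,-.05)
print("y\\x  ",' '.join(f"{x:5.2f}" for x in xs))
for y in ys: print(f"{y:5.2f} ",' '.join((lambda m:f"{X[m,2].max():5.2f}" if m.any() else "  -  ")((abs(X[:,0]-x)<.025)&(abs(X[:,1]-y)<.025)) for x in xs))
E
```

```text
y\x    0.10  0.15  0.20  0.25  0.30  0.35  0.40  0.45  0.50  0.55  0.60  0.65  0.70  0.75  0.80
 0.50  -0.83 -0.83 -0.82 -0.82  0.31  0.32  0.32  0.31  0.32  0.32  0.32  0.32  0.31   -    0.46
 0.45  -0.82 -0.83 -0.82 -0.82  0.30  0.32  0.32  0.32  0.32  0.32  0.31  0.32  0.31   -    0.46
 0.40  -0.83 -0.82 -0.82 -0.82  0.31  0.31  0.32  0.32  0.32  0.32  0.32  0.32  0.31   -    0.46
 0.35  -0.83 -0.83 -0.83 -0.82  0.31  0.31  0.32  0.32  0.32  0.32  0.31  0.31  0.31  0.01  0.46
 0.30  -0.82 -0.83 -0.83 -0.83  0.30  0.31  0.31  0.31  0.31  0.31  0.31  0.31  0.31  0.01  0.46
 0.25    -     -     -   -0.84  0.01  0.02  0.02  0.01  0.01  0.14  0.14  0.14  0.14  0.00  0.46
 0.20    -     -     -     -    0.01  0.01  0.01  0.01  0.01  0.14  0.14  0.14  0.14  0.00  0.47
 0.15   0.01  0.01  0.30  0.31  0.01  0.01  0.17  0.17  0.17  0.14  0.14  0.14  0.14  0.01  0.47
 0.10   0.32  0.34  0.38  0.39  0.31  0.13  0.19  0.19  0.18  0.18  0.14  0.14  0.14  0.22  0.21
 0.05   0.34  0.34  0.58  0.69  0.70  0.18  0.19  0.18  0.18  0.19  0.07  0.05  0.06  0.23  0.23
 0.00   0.34  0.72  0.74  0.74  0.
[... 720 characters left out ...]
.21  0.22  0.22  0.28
-0.40  -0.82 -0.83  0.61  0.61  0.55 -0.05  0.15  0.25  0.25  0.22  0.22  0.22  0.21  0.22  0.27
-0.45  -0.82 -0.83  0.59  0.59  0.55 -0.05  0.14  0.25  0.25  0.22  0.22  0.22  0.22  0.22  0.57
-0.50  -0.82 -0.82  0.56  0.56  0.55 -0.05 -0.05  0.21  0.22  0.22  0.22  0.22  0.21  0.21  0.61
-0.55  -0.83 -0.82 -0.82 -0.82  0.52  0.48 -0.05 -0.05 -0.05   -     -     -     -     -    0.27
-0.60    -   -0.83 -0.82 -0.82 -0.82 -0.05 -0.05 -0.04 -0.05 -0.05 -0.05 -0.05 -0.05 -0.05  0.27
-0.65    -   -0.83 -0.82 -0.83 -0.82 -0.05 -0.05 -0.05 -0.05 -0.05 -0.05 -0.05 -0.05 -0.05  0.27
-0.70    -   -0.83 -0.83 -0.83 -0.83 -0.83   -     -     -     -     -     -     -     -    0.27
```

step_arm(
  rows=[
    [0,0,0.06,0,0,0,0],
    [0.01,0.03,0.11,0,0,-0.05,0],
    [0.026,0.085,0.15,0,0,-0.1,0],
    [0.042,0.145,0.17,0,0,-0.15,0],
    [0.058,0.205,0.17,0,0,-0.2,0],
    [0.074,0.265,0.17,0,0,-0.25,0],
    [0.09,0.325,0.17,0,0,-0.3,0],
    [0.106,0.385,0.17,0,0,-0.35,0],
    [0.122,0.445,0.17,0,0,-0.4,0],
    [0.138,0.505,0.17,0,0,-0.44,0],
    [0.154,0.565,0.17,0,0,-0.48,0],
    [0.17,0.625,0.17,0,0,-0.517,0],
  ],
)

```text
clock: 1.6
tool_pos: [0.4422, 0.0317, 0.4011]
orientation: [[0.997, -0.083, 0.0], [-0.083, -0.997, -0.0], [0.0, 0.0, -1.0]]
force: [0.7, -1.6, -0.4]
opening: 0.0855
grip_force: 0.0
```

step_arm(
  rows=[
    [0.014,0.055,-0.02,0,0,0,0.3],
    [0.027,0.108,-0.06,0,0,0,0.3],
    [0.027,0.108,-0.09,0,0,0,0.3],
    [0.027,0.108,-0.12,0,0,0,0.3],
    [0.027,0.108,-0.12,0,0,0,0.3],
  ],
)

```text
clock: 2.22
tool_pos: [0.4675, 0.1377, 0.2783]
orientation: [[0.997, -0.082, -0.006], [-0.082, -0.997, -0.0], [-0.006, 0.001, -1.0]]
force: [0.4, 0.3, 0.4]
opening: 0.0595
grip_force: 0.0
```

```bash
python3 - <<'E'
from h import *
from plant import r
s=r.state();print(s['tool_pos'],s['orientation'],s['q'],s['opening'])
c=r.calibration("wrist");p,d=r.capture("wrist");np.savez("w1.npz",p=p,d=d,**c)
cv2.imwrite("pics/w1.png",p[:,:,::-1])
print(proj(c,(.471,.143,.164)),c['pose'])
E
```

```text
[0.4675 0.1377 0.2783] [[ 0.9966 -0.0817 -0.0063]
 [-0.0817 -0.9967 -0.0003]
 [-0.0063  0.0009 -1.    ]] [ 0.0533 -0.1816  1.9085 -0.      1.421   1.7059] 0.05952303365958637
[308.2256 194.7212] [[-0.0816  0.9399  0.3315  0.5532]
 [-0.9967 -0.0773 -0.0261  0.1305]
 [ 0.0011 -0.3326  0.9431  0.4197]
 [ 0.      0.      0.      1.    ]]
```

View pics/w1.png

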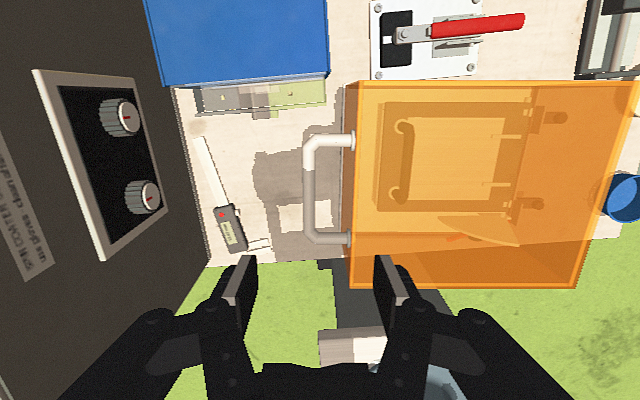

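The wrist picture shows the bar from (310,145) to (309,237). I predicted its middle at (308,195), so the position agrees within a few mm. I narrow the fingers to 30 mm, go down, and grip.

step_arm(
  rows=[
    [0.004,0.005,0,0,0,0,0.65],
    [0.004,0.005,-0.03,0,0,0,0.65],
    [0.004,0.005,-0.06,0,0,0,0.65],
    [0.004,0.005,-0.06,0,0,0,0.65],
  ],
  squeeze=35,
)

```text
clock: 2.78
tool_pos: [0.4727, 0.1426, 0.2205]
orientation: [[0.997, -0.082, -0.003], [-0.082, -0.997, -0.0], [-0.003, 0.0, -1.0]]
force: [0.4, -0.5, -0.5]
opening: 0.0298
grip_force: 0.0
```

step_arm(
  rows=[
    [0,0,-0.025,0,0,0,0.65],
    [0,0,-0.05,0,0,0,0.65],
    [0,0,-0.075,0,0,0,0.65],
    [0,0,-0.075,0,0,0,0.65],
  ],
)

```text
clock: 3.28
tool_pos: [0.4734, 0.1426, 0.1467]
orientation: [[0.997, -0.082, -0.001], [-0.082, -0.997, -0.0], [-0.001, 0.0, -1.0]]
force: [-0.2, -0.1, 0.6]
opening: 0.03
grip_force: 0.0
```

step_arm(
  rows=[
    [0,0,0,0,0,0,1],
    [0,0,0,0,0,0,1],
    [0,0,0,0,0,0,1],
    [0,0,0,0,0,0,1],
  ],
)

```text
clock: 3.78
tool_pos: [0.4749, 0.1429, 0.1487]
orientation: [[0.997, -0.082, 0.004], [-0.082, -0.997, 0.001], [0.004, -0.001, -1.0]]
force: [0.9, 1.1, 7.3]
opening: 0.0094
grip_force: 34.4
```

step_arm(
  rows=[
    [-0.001,-0.012,0.024,0,0,0,1],
    [-0.002,-0.026,0.048,0,0,0,1],
    [-0.0035,-0.0425,0.069,0,0,0,1],
    [-0.005,-0.061,0.089,0,0,0,1],
    [-0.0068,-0.081,0.107,0,0,0,1],
    [-0.0086,-0.103,0.1225,0,0,0,1],
    [-0.0086,-0.103,0.1225,0,0,0,1],
  ],
)

```text
clock: 4.65
tool_pos: [0.4663, 0.0399, 0.2733]
orientation: [[0.996, -0.083, 0.007], [-0.083, -0.997, 0.003], [0.007, -0.004, -1.0]]
force: [-0.9, 7.7, 10.1]
opening: 0.0094
grip_force: 36.5
```

step_arm(
  rows=[
    [-0.002,-0.0235,0.0135,0,0,0,1],
    [-0.004,-0.048,0.0245,0,0,0,1],
    [-0.006,-0.074,0.033,0,0,0,1],
    [-0.0084,-0.1,0.039,0,0,0,1],
    [-0.0106,-0.127,0.0423,0,0,0,1],
    [-0.0128,-0.154,0.043,0,0,0,1],
    [-0.015,-0.181,0.0407,0,0,0,1],
    [-0.0173,-0.2077,0.036,0,0,0,1],
    [-0.0195,-0.2337,0.0283,0,0,0,1],
    [-0.0195,-0.2337,0.0283,0,0,0,1],
  ],
)

```text
clock: 5.9
tool_pos: [0.4459, -0.1965, 0.2986]
orientation: [[0.996, -0.085, 0.004], [-0.085, -0.996, -0.003], [0.004, 0.003, -1.0]]
force: [2.4, -2.1, 3.1]
opening: 0.0095
grip_force: 37.5
```

step_arm(
  rows=[
    [-0.001,-0.013,-0.0048,0,0,0,1],
    [-0.002,-0.025,-0.01,0,0,0,1],
    [-0.002,-0.025,-0.01,0,0,0,1],
    [-0.002,-0.025,-0.01,0,0,0,0.6],
    [-0.002,-0.028,-0.012,0,0,0,0.5],
    [-0.002,-0.032,-0.012,0,0,0,0.5],
    [-0.002,-0.034,0.02,0,0,0,0.5],
    [-0.002,-0.034,0.06,0,0,0,0.5],
    [-0.002,-0.034,0.1,0,0,0,0.5],
    [0.0,0.02,0.13,0,0,0,0.5],
  ],
)

```text
clock: 7.15
tool_pos: [0.445, -0.1754, 0.4281]
orientation: [[0.996, -0.087, -0.0], [-0.087, -0.996, 0.0], [-0.0, -0.0, -1.0]]
force: [0.7, 0.5, 0.3]
opening: 0.0428
grip_force: 0.0
```

```bash
python3 - <<'E'
from h import *
from plant import r
p,d=r.capture("scene");np.savez("scene2.npz",p=p,d=d,**r.calibration("scene"))
q,e=r.capture("top");np.savez("top2.npz",p=q,d=e,**r.calibration("top"))
cv2.imwrite("pics/m2.png",np.hstack([crop(q,230,170,160,120,2.5),crop(p,295,140,160,120,2.5)]))
E
```

```text
(no output)
```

View pics/m2.png

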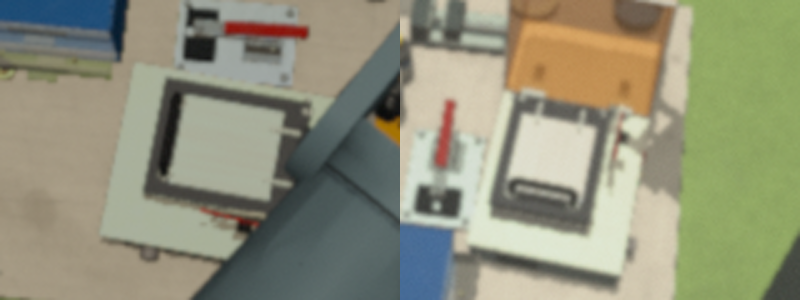

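The shield is open onto its stop on the right. The cover's black handle is at about (170,135) in the top half of the picture and (143,186) in the scene half. The red index is visible on the side facing the robot. I triangulate the handle for the approach.

```bash
python3 - <<'E'
from h import *
t=np.load("top2.npz");s=np.load("scene2.npz")
print(tri([(t,230+170/2.5-.3,170+135/2.5-.3),(s,295+143/2.5-.3,140+186/2.5-.3)]))
print(atz(t,297.7,223.7,.127),atz(s,351.9,214.1,.127))
E
```

```text
(array([0.4765, 0.0473, 0.1262]), [np.float64(0.0026906007212769622), np.float64(0.0026906007212768746)])
[0.4737 0.0479 0.127 ] [0.479  0.0467 0.127 ]
```

The handle is at (0.4765, 0.047, 0.126), matching the 127 mm in the text. I half-turn the gripper so its camera sits on the robot side, then tilt it to see the index and the cover's edge.

step_arm(
  rows=[
    [0,0.01,0,0,0,0.18,0.5],
    [-0.005,0.03,0,0,0,0.36,0.5],
    [-0.01,0.05,0,0,0,0.54,0.5],
    [-0.02,0.07,0,0,0,0.72,0.5],
    [-0.03,0.09,0,0,0,0.9,0.5],
    [-0.04,0.11,0,0,0,1.08,0.5],
    [-0.05,0.125,0,0,0,1.26,0.5],
    [-0.05,0.14,0,0,0,1.44,0.5],
    [-0.05,0.155,0,0,0,1.62,0.5],
    [-0.05,0.155,0,0,0,1.8,0.5],
    [-0.05,0.155,0,0,0,1.98,0.5],
    [-0.05,0.155,0,0,0,2.16,0.5],
  ],
)

```text
clock: 8.75
tool_pos: [0.395, -0.0194, 0.4261]
orientation: [[-0.491, 0.871, -0.002], [0.871, 0.491, 0.0], [0.001, -0.001, -1.0]]
force: [-0.3, -0.5, 0.1]
opening: 0.0431
grip_force: 0.0
```

step_arm(
  rows=[
    [0,0,0,0,0,0.18,0.5],
    [0,0,0,0,0,0.36,0.5],
    [0,0,0,0,0,0.54,0.5],
    [0,0,0,0,0,0.72,0.5],
    [0,0,0,0,0,0.9,0.5],
    [0,0,0,0,0,0.9816,0.5],
  ],
)

```text
clock: 9.5
tool_pos: [0.395, -0.0194, 0.4261]
orientation: [[-0.997, 0.079, -0.002], [0.079, 0.997, 0.0], [0.002, 0.0, -1.0]]
force: [0.1, 0.4, -0.1]
opening: 0.0425
grip_force: 0.0
```

step_arm(
  rows=[
    [-0.01,0,-0.02,0,-0.13,0,0.65],
    [-0.02,0,-0.05,0,-0.27,0,0.65],
    [-0.03,0,-0.09,0,-0.4,0,0.65],
    [-0.035,0,-0.12,0,-0.4,0,0.65],
    [-0.035,0,-0.12,0,-0.4,0,0.65],
    [-0.035,0,-0.12,0,-0.4,0,0.65],
  ],
)

```text
clock: 10.25
tool_pos: [0.3607, -0.0194, 0.3086]
orientation: [[-0.918, 0.076, 0.39], [0.082, 0.997, -0.001], [-0.389, 0.031, -0.921]]
force: [-0.7, 0.3, 0.2]
opening: 0.0303
grip_force: 0.0
```

```bash
python3 - <<'E'
from h import *
from plant import r
s=r.state();print(s['tool_pos'],s['q'])
c=r.calibration("wrist");p,d=r.capture("wrist");np.savez("w3.npz",p=p,d=d,**c)
for n,X in [("hinge",(.466,-.0805,.091)),("grip",(.4765,.047,.126))]: print(n,proj(c,X))
cv2.imwrite("pics/w3.png",p[:,:,::-1]);print(c['pose'][:3,3])
E
```

```text
[ 0.3607 -0.0194  0.3086] [-0.5175 -0.9267  2.3519  0.198   1.3668 -2.0122]
hinge [269.2102 179.3852]
grip [372.0231 195.4893]
[ 0.2284 -0.0128  0.4064]
```

View pics/w3.png

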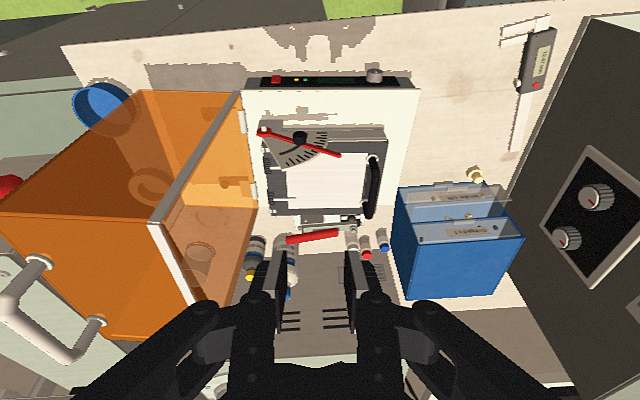

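The wrist view shows the red index from its pivot at about (262,131) to its tip at about (341,156). The black cover handle is at about (374,186), spanning rows 155 to 217. I enlarge it and segment the red.

```bash
python3 - <<'E'
from h import *
w=np.load("w3.npz");p=w['p'].astype(int);print(w['mtx'])
m=(p[...,0]>140)&(p[...,1]<70)&(p[...,2]<70);m[:118]=0;m[175:]=0;m[:,:250]=0;m[:,400:]=0
n,l,st,ce=cv2.connectedComponentsWithStats(m.astype(np.uint8));i=1+st[1:,4].argmax();print(st[i])
ys,xs=np.nonzero(l==i);print(cv2.fitLine(np.c_[xs,ys].astype(np.float32),2,0,.01,.01).ravel(), [ (x,ys[xs==x].mean()) for x in (xs.min(),xs.max(),xs.max()-5)])
cv2.imwrite("pics/z3.png",crop(w['p'],245,110,150,115,5))
E
```

```text
[[305.0229   0.     315.074 ]
 [  0.     305.0229 202.4876]
 [  0.       0.       1.    ]]
[301 145  40  13  84]
[  0.9565   0.2918 321.0952 150.7262] [(np.int64(301), np.float64(145.0)), (np.int64(340), np.float64(155.5)), (np.int64(335), np.float64(155.5))]
```

View pics/z3.png

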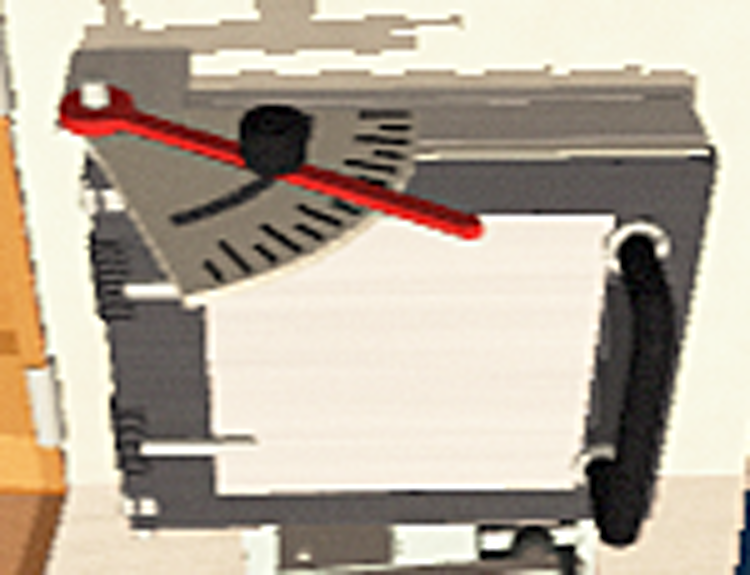

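```bash
python3 - <<'E'
from h import *
w=np.load("w3.npz");C=lambda u,v:(w,245+u/5-.4,110+v/5-.4)
y=-.083;ex=np.array([np.cos(y),np.sin(y),0]);ey=np.array([-np.sin(y),np.cos(y),0])
print("grip",atz(*C(652,390),.127), "post ends",atz(*C(655,265),.127),atz(*C(625,520),.127))
for pv in((96,108),(96,104),(100,108)):
    H=atz(*C(*pv),.091)
    o,d=ray(*C(484,231));X=o+d*((H-o)@ex)/(d@ex);v=X-H
    print("H",H,"loc y,z",v@ey,v[2],"len",np.hypot(v@ey,v[2]),"ang",np.arctan2(v[2],v@ey))
# consistency: where would angle phi put the tip in the picture, using the fitted hinge
G=(.4765,.047,.127)
for e in((415,155),(700,152)): print("edge",atz(*C(*e),.091), atz(*C(*e),.095))
E
```

```text
grip [0.4635 0.0497 0.127 ] post ends [0.4274 0.0484 0.127 ] [0.5063 0.0452 0.127 ]
H [ 0.3969 -0.0745  0.091 ] loc y,z 0.08396593203436253 0.05233409492806068 len 0.09894005879490093 ang 0.5573598652477513
H [ 0.3959 -0.0743  0.091 ] loc y,z 0.08364666008225397 0.05387469475015649 len 0.0994949570447602 ang 0.5721985000998264
H [ 0.397  -0.0736  0.091 ] loc y,z 0.08305798832286411 0.05232078230915377 len 0.09816360672715163 ang 0.5621371806331572
edge [ 0.416  -0.0023  0.091 ] [ 0.4136 -0.0024  0.095 ]
edge [0.4215 0.0651 0.091 ] [0.4191 0.0641 0.095 ]
```

The index angle is about 0.565 rad, and its measured length of 99 mm matches the 100 mm in the text. The handle is at about (0.470, 0.048, 0.127), and the hinge is 128 mm to its right as expected. Approaching it now.

step_arm(
  rows=[
    [0.03,0.01,0,0,0.13,0,0.65],
    [0.06,0.03,0,0,0.27,0,0.65],
    [0.09,0.05,-0.01,0,0.4,0,0.65],
    [0.109,0.068,-0.05,0,0.4,0,0.65],
    [0.109,0.068,-0.09,0,0.4,0,0.65],
    [0.109,0.068,-0.13,0,0.4,0,0.65],
    [0.109,0.068,-0.13,0,0.4,0,0.65],
  ],
)

```text
clock: 11.18
tool_pos: [0.4682, 0.0494, 0.1747]
orientation: [[-0.997, 0.081, -0.006], [0.081, 0.997, 0.001], [0.006, 0.0, -1.0]]
force: [-0.0, 0.8, 0.4]
opening: 0.0297
grip_force: 0.0
```

```bash
python3 - <<'E'
from h import *
from plant import r
s=r.state();print(s['tool_pos'],s['orientation'],s['q'])
c=r.calibration("wrist");p,d=r.capture("wrist");np.savez("w4.npz",p=p,d=d,**c)
print(proj(c,(.470,.048,.127)),proj(c,(.470,.043,.127)))
cv2.imwrite("pics/w4.png",p[:,:,::-1])
E
```

```text
[0.4682 0.0494 0.1747] [[-0.9967  0.0814 -0.0064]
 [ 0.0814  0.9967  0.0009]
 [ 0.0064  0.0004 -1.    ]] [-0.1365 -0.1213  2.0502  0.      1.2191 -1.6258]
[313.7225 230.6153] [306.3918 231.164 ]
```

View pics/w4.png

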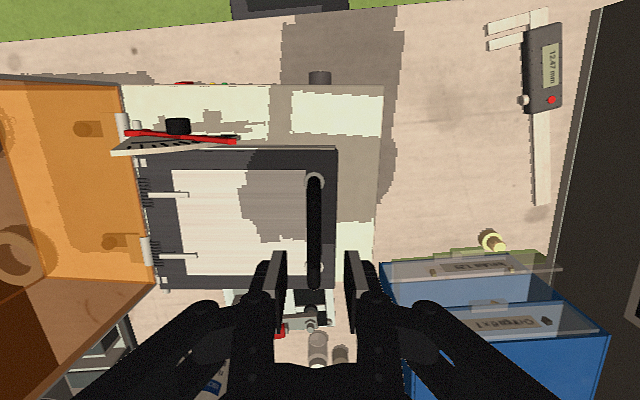

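The bar is at column 314, rows 180 to 285, centred between the fingers and where I predicted. I go down 67 mm and grip.

step_arm(
  rows=[
    [0,-0.001,-0.025,0,0,0,0.65],
    [0,-0.001,-0.05,0,0,0,0.65],
    [0,-0.001,-0.067,0,0,0,0.65],
    [0,-0.001,-0.067,0,0,0,0.65],
    [0,-0.001,-0.067,0,0,0,1],
    [0,-0.001,-0.067,0,0,0,1],
    [0,-0.001,-0.067,0,0,0,1],
    [0,-0.001,-0.067,0,0,0,1],
  ],
  squeeze=60,
)

```text
clock: 12.22
tool_pos: [0.4704, 0.0481, 0.1115]
orientation: [[-0.997, 0.082, 0.003], [0.082, 0.997, 0.0], [-0.003, 0.001, -1.0]]
force: [0.8, 2.1, 6.3]
opening: 0.0079
grip_force: 59.0
```

step_arm(
  rows=[
    [0,-0.0015,0.006,0.022,-0.002,0,1],
    [-0.0003,-0.0034,0.0126,0.044,-0.004,0,1],
    [-0.0005,-0.0055,0.0188,0.066,-0.0055,0,1],
    [-0.0007,-0.008,0.0248,0.088,-0.007,0,1],
    [-0.0009,-0.0108,0.0306,0.11,-0.009,0,1],
    [-0.0011,-0.0138,0.0364,0.132,-0.011,0,1],
    [-0.0014,-0.0172,0.042,0.154,-0.013,0,1],
    [-0.0017,-0.0208,0.0473,0.176,-0.0146,0,1],
    [-0.002,-0.0247,0.0525,0.198,-0.0165,0,1],
    [-0.0024,-0.0288,0.0575,0.22,-0.018,0,1],
    [-0.0024,-0.0288,0.0575,0.22,-0.018,0,1],
    [-0.0024,-0.0288,0.0575,0.22,-0.018,0,1],
  ],
)

```text
clock: 13.72
tool_pos: [0.4679, 0.0203, 0.1681]
orientation: [[-0.996, 0.081, 0.022], [0.084, 0.972, 0.222], [-0.003, 0.223, -0.975]]
force: [6.9, 8.7, -1.5]
opening: 0.0078
grip_force: 58.7
```

```bash
cat > ang.py <<'E'
from h import *
from plant import r
s=r.state();g=s['tool_pos']-.019*s['orientation'][:,2]
ex=np.array([.9966,-.083,0]);ey=np.array([.083,.9966,0])
g0=np.array([.4704,.0481,.1305])
h=g0-.128*ey-np.array([0,0,.036])
v=g-h;print("phi from TCP",np.arctan2(v[2],v@ey)-np.arctan2(36,128),"rad",np.hypot(v[2],v@ey),s['force'],s['opening'])
import sys
c=r.calibration("wrist");p,d=r.capture("wrist");np.savez(sys.argv[1],p=p,d=d,**c)
H=np.array([.3965,-.0742,.091])
for f in(.5,.55,.6): print(f,"tip at",proj(c,H+.1*(np.cos(f)*ey+np.sin(f)*np.array([0,0,1]))))
cv2.imwrite("pics/"+sys.argv[1]+".png",crop(p,60,60,300,200,2.5))
E
python3 ang.py w5
```

```text
phi from TCP 0.49102357231761995 rad 0.13296162865439998 [ 6.8928  8.7033 -1.4915] 0.00783477404015818
0.5 tip at [281.5874 136.3776]
0.55 tip at [277.8292 137.515 ]
0.6 tip at [273.4098 138.6974]
```

View pics/w5.png

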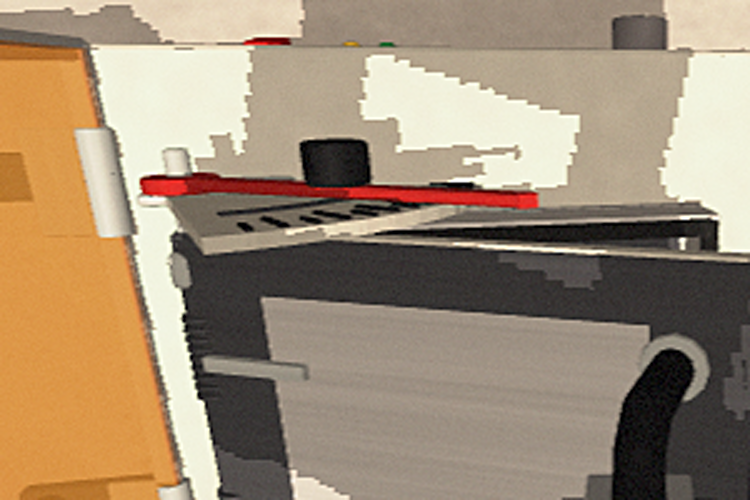

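The cover is up and gripped, with a TCP-based angle of about 0.49. In this crop the index tip is at (537,200) and the plate below it is clearly visible. From here I use numbers only: plane fits to the depth for the cover angle, and depth points plus triangulation for the index.

```bash
cat > meas.py <<'E'
from h import *
EX=np.array([.9966,-.083,0]);EY=np.array([.083,.9966,0])
def cloud(w):
    d=w['d'];k=w['mtx'];v,u=np.mgrid[:400,:640]
    return np.stack([(u-k[0,2])/k[0,0]*d,-(v-k[1,2])/k[1,1]*d,-d],-1)@w['pose'][:3,:3].T+w['pose'][:3,3]
def plane(w,x0,x1,y0,y1):
    P=cloud(w)[y0:y1,x0:x1].reshape(-1,3);c=np.median(P,0)
    for t in(.01,.003,.002):
        q=P[abs((P-c)@n)<t] if t<.01 else P
        c=q.mean(0);n=np.linalg.svd(q-c,full_matrices=False)[2][2]
    n*=np.sign(n[2]);return np.arctan2(-n@EY,n[2]),n@EX,c,len(q)/len(P),((q-c)@n).std()
def index(w,box):
    p=w['p'].astype(int);m=(p[...,0]>110)&(p[...,1]<.4*p[...,0])&(p[...,2]<.4*p[...,0])&(w['d']>0)
    b=np.zeros_like(m);b[box[1]:box[3],box[0]:box[2]]=1;m&=b
    P=cloud(w)[m];v,u=np.nonzero(m);return P,u,v
E
python3 - <<'E'
from meas import *
W={k:np.load(k+".npz") for k in("w3","w4","w5")}
print("shut w3",plane(W['w3'],290,360,160,205));print("shut w4",plane(W['w4'],185,245,175,280));print("w5",plane(W['w5'],180,295,190,235))
for k,b in(("w3",(255,120,350,165)),("w4",(118,120,245,150)),("w5",(112,125,282,146))):
    P,u,v=index(W[k],b);y=P@EY;x=P@EX;z=P[:,2]
    s=(u>np.percentile(u,15));f=np.polyfit(y[s],z[s],1)
    print(k,len(u),"u",u.min(),u.max(),"v at tip",v[u>=u.max()-1],"x",np.percentile(x,[10,50,90]),"slope ang",np.arctan(f[0]),"z@tip",z[u>=u.max()-1],"y",y[u>=u.max()-1])
print(tri([(W['w3'],341.2,155.8),(W['w4'],237,141)]),tri([(W['w3'],341.2,155.8),(W['w5'],274.8,139.7)]))
print("H",tri([(W['w3'],263.8,131.2),(W['w5'],60+160/2.5,60+186/2.5)]))
E
```

```text
shut w3 (np.float64(-0.08852838907424378), np.float64(0.552401601848048), array([ 0.4701, -0.0121,  0.1004]), 0.11047619047619048, np.float64(0.0011463553497748386))
shut w4 (np.float64(0.004437242092918476), np.float64(0.0023096155273955323), array([ 0.4753, -0.0311,  0.095 ]), 0.9407936507936508, np.float64(0.0005921279503018405))
w5 (np.float64(0.4776501681242834), np.float64(0.0018540965716287922), array([ 0.4474, -0.0184,  0.1267]), 0.9891787439613526, np.float64(0.0005326195125849954))
w3 247 u 257 340 v at tip [155 155 156 156 157] x [0.4008 0.4018 0.4033] slope ang 0.5604711144618846 z@tip [0.1432 0.1426 0.1426 0.1427 0.1428] y [0.0402 0.0413 0.0403 0.0413 0.0404]
w4 457 u 124 235 v at tip [139 139 140 140 141 141 142 142 143 143] x [0.4013 0.4024 0.4035] slope ang 0.5425440690349657 z@tip [0.142  0.142  0.142  0.1425 0.1431 0.1415 0.1429 0.1415 0.1424 0.1415] y [0.0417 0.0423 0.0417 0.0424 0.0419 0.0421 0.0418 0.042  0.0417 0.042 ]
w5 779 u 116 274 v at tip [137 137 138 138 139 139 140 140 141 141 142 142] x [0.4014 0.4025 0.4036] slope ang 0.5472789270811897 z@tip [0.1428 0.1419 0.1425 0.1423 0.1424 0.1428 0.1427 0.1434 0.1432 0.1433
 0.1423 0.1428] y [0.0418 0.0424 0.0418 0.0423 0.0417 0.0422 0.0417 0.0422 0.0416 0.0421
 0.0417 0.0422]
(array([0.4048, 0.0094, 0.1416]), [np.float64(0.00032333481371683864), np.float64(0.0003233348137168304)]) (array([0.4047, 0.0091, 0.1421]), [np.float64(2.459053049253641e-05), np.float64(2.4590530492535076e-05)])
H (array([ 0.3973, -0.0764,  0.0924]), [np.float64(0.0023091581810274725), np.float64(0.0023091581810274274)])
```

```bash
python3 - <<'E'
from meas import *
for k,b in(("w3",(255,120,350,165)),("w4",(118,120,245,150)),("w5",(112,125,282,146))):
    P,u,v=index(np.load(k+".npz"),b);y=P@EY+.0410;z=P[:,2]-.091
    for lo in(.02,.03,.04):
        s=(y>lo)&(y<.08)
        l=cv2.fitLine(np.c_[y,z][s].astype(np.float32),cv2.DIST_HUBER,0,1e-5,1e-5).ravel();off=(l[3]-l[2]*l[1]/l[0])*l[0]
        print(k,lo,s.sum(),"ang",np.arctan(l[1]/l[0]),"offset of line from hinge",off)
w=np.load("w5.npz")
for bx in((180,295,190,235),(190,290,180,200),(180,240,190,235),(240,295,190,235)): print(plane(w,*bx)[0::3])
c=plane(w,180,295,190,235)[2]; print("plate hinge-based:",c@EY+.041,c[2]-.091)
E
```

```text
w3 0.02 150 ang 0.55197686 offset of line from hinge 0.0019666906
w3 0.03 129 ang 0.542266 offset of line from hinge 0.0026650906
w3 0.04 117 ang 0.5439286 offset of line from hinge 0.002309444
w4 0.02 293 ang 0.5489509 offset of line from hinge 0.00252089
w4 0.03 259 ang 0.55441564 offset of line from hinge 0.0021615494
w4 0.04 227 ang 0.5558012 offset of line from hinge 0.0020401329
w5 0.02 504 ang 0.55162305 offset of line from hinge 0.0024377801
w5 0.03 430 ang 0.5522244 offset of line from hinge 0.002372893
w5 0.04 361 ang 0.5522182 offset of line from hinge 0.002374009
(np.float64(0.4776501681242834), 0.9891787439613526)
(np.float64(0.4774521345921989), 0.994)
(np.float64(0.47957412074698935), 0.9918518518518519)
(np.float64(0.4792667924593178), 0.9931313131313131)
plate hinge-based: 0.059769406592819596 0.035735447503224244
```

The index is at 0.552 and the cover at 0.478, both from the same view with fitting scatter of a few mrad. I raise the cover by 0.074 rad, which is dy -7.0 mm and dz +6.9 mm.

step_arm(
  rows=[
    [-0.0002,-0.0023,0.0024,0,0,0,1],
    [-0.0004,-0.0047,0.0047,0,0,0,1],
    [-0.0006,-0.007,0.0069,0,0,0,1],
    [-0.0006,-0.007,0.0069,0,0,0,1],
    [-0.0006,-0.007,0.0069,0,0,0,1],
    [-0.0006,-0.007,0.0069,0,0,0,1],
  ],
)

```text
clock: 14.52
tool_pos: [0.4673, 0.0136, 0.1751]
orientation: [[-0.997, 0.08, 0.022], [0.083, 0.971, 0.222], [-0.003, 0.223, -0.975]]
force: [6.7, 7.7, -0.4]
opening: 0.0081
grip_force: 58.6
```

```bash
cat > chk.py <<'E'
import subprocess,sys
from meas import *
n=sys.argv[1];print(subprocess.run(["python3","ang.py",n],capture_output=True,text=True).stdout.splitlines()[0])
w=np.load(n+".npz")
for bx in((180,285,190,235),(190,240,195,230),(230,285,195,230)): print(plane(w,*bx)[0::3])
P,u,v=index(w,(112,120,290,150));y=P@EY+.0410;z=P[:,2]-.091
for lo in(.02,.03):
    s=(y>lo)&(y<.08);l=cv2.fitLine(np.c_[y,z][s].astype(np.float32),cv2.DIST_HUBER,0,1e-5,1e-5).ravel();print("index",s.sum(),np.arctan(l[1]/l[0]))
t=np.load("top2.npz")
E
python3 chk.py w6
```

```text
phi from TCP 0.5646090231552587 rad 0.13329700981087067 [ 6.7269  7.6684 -0.4445] 0.008113907113618478
(np.float64(0.5456977495080484), 0.9318518518518518)
(np.float64(0.5455038393119072), 0.9942857142857143)
(np.float64(0.5505190940193443), 0.9942857142857143)
index 461 0.5495226
index 400 0.5507197
```

The cover reads 0.547 and the index 0.550, so they are in line within measurement error and the index has not moved. The grip is steady, so I hand in.

```bash
python3 -c "
from plant import r
print(r.state()['clock'],r.finish_job())"
```

```text
the job is handed in; nothing more can be done
14.575 None
```

The shield is open on its stop and released, and the gripper is holding the chamber cover at about 0.547 rad, in line with the red index at about 0.55; I handed in at 14.6 s and no verdict was returned.

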